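# Start the game clock on the demo table

### The job

Get the game clock going for the next demo game: push its long bar key in until it stays down, then press the square key all the way down and let it spring back, and last push the end of the white rocker that is on the same side as the tall turned start-player marker fully down, so that it stays tipped. Work with the closed fingertips, leave the round key alone, and do not pick up, shift or knock over the clock, the marker or the other things on the table; finish clear of everything.

Things in the scene. Friction and masses are not known exactly. Their poses are not given: they have to be found in the camera images.
- clock: Game clock: black housing 140 x 250 x 46 mm (x, y, z), 0.8 kg, loose on the table. Origin: centre of its underside; x points from the keys to the rocker, long axis y, z up. On the deck (46 mm up) the white keys stand in a row at x = -44 mm: long bar at y = +78 mm, square at 0, round at -78 mm. The white rocker lies along y at x = +32 mm. With the keys nearest you, +y is left.
- bar_top (a point): Centre of the top of the long bar key, 18 x 50 mm (x, y), 8 mm above the deck when up (2 mm when down). It moves down with the key.
- bar (a joint): Travel of the bar key straight down: 0 up, 0.006 m fully in. No spring: it slides under about 2.5 N of friction and stays down where it is left.
- square_top (a point): Centre of the top of the square key, 24 x 24 mm, 8 mm above the deck when up.
- square (a joint): Travel of the square key straight down: 0 up, 0.005 m fully down. It springs back; fully down takes about 4 N.
- round_top (a point): Centre of the top of the round key, 26 mm across, 8 mm above the deck; same spring as the square key. Not to be pressed.
- round (a joint): Travel of the round key straight down: 0 up, 0.005 m fully down.
- rocker_left (a point): Point on the top face of the rocker, 80 mm from its pivot on the clock's +y side (20 mm in from the end). The rocker is a white plank 36 x 200 x 12 mm, its top 76 mm above the table when level.
- rocker_right (a point): The same point on the clock's -y side, 80 mm from the pivot.
- rocker (a joint): Angle of the rocker (rad): about 0 level at the start, positive = the +y (left) end down, +0.16 or -0.16 = fully tipped against its stop (that end about 13 mm lower). It needs about 1.5 N at the point 80 mm from the pivot and stays where it is left.
- marker: Start-player marker: a tall turned light-wood figure 99 mm high, 46 mm across its foot, standing beside one short end of the clock, on its +y or its -y side (180 to 220 mm from the clock's centre). Origin: centre of its underside. Not to be moved.
- dice_cup: Bystander: dark wooden dice cup, 72 mm across, 85 mm high, open at the top, beside the other short end of the clock. Origin: centre of its underside.
- pawn: Bystander: small light-wood pawn 43 mm high, 28 mm across, on the key side of the clock. Origin: centre of its underside.
- die: Bystander: wooden die, 25 mm, on the key side of the clock. Origin: centre of its underside.
- card_deck: Bystander: boxed card deck lying flat, 64 x 92 x 22 mm (x, y, z), on the rocker side of the clock. Origin: centre of its underside.
- small_game: Bystander: small game box standing upright, 45 x 70 x 75 mm (x, y, z), on the rocker side of the clock. Origin: centre of its underside.

How it is judged:
By the outcome, as a careful person would: the job done as asked, in the order asked, and still so for the second after the job is handed in, with the robot touching nothing.
It also fails if it takes over 37 s, if anything falls off the work surface, if the arm or the gripper's body presses on something with over 40 N, if the wrist force passes 120 N, or if a joint passes its speed limit or range.

### The arm

A 6-joint arm with a two-finger parallel gripper is mounted at the origin on the work surface. World frame = base frame: x ahead of the robot, y to its left, z up, the work surface at z = 0. Lengths are in mm, angles in rad, forces in N, time in s.
With the tool pointing down it reaches from about 400 to 925 mm from the base axis. Payload 12.5 kg.
Tool frame: the origin (TCP) lies on the centre line of the jaws, within the pads' length; the fingertips stand 17 mm ahead of it and the grasp point (between the pads) lies 2 mm behind it; z points along the fingers, y is the line along which they close (so a half turn about z gives the same grasp; the last joint's range is limited). The gripper opens to 95 mm and grips with 3 to 60 N. Pads are 20 mm wide; open, the fingers measure 119 mm over their backs; the gripper's body (75 mm by 180 mm) begins 59 mm behind the grasp point.
Start: joints at [-1.287, 0.491, 1.559, -0, 1.092, -0.106], TCP at [237.526, -578.123, 231.661] pointing down, gripper open.
Joint ranges: [-3.1, 3.1], [-0.84, 2.19], [0.05, 2.79], [-1.13, 4.28], [0.06, 2.93], [-2.69, 2.69]. Speed limits (rad/s): [2.22, 2.22, 2.79, 3.14, 3.14, 3.14].

### API

Orientations are given as [roll, pitch, yaw] about the fixed x, y, z axes, in that order (R = Rz(yaw) Ry(pitch) Rx(roll)).
In Python, from cell import env gives the robot as it stands.
- The arm moves only by the tool drive_tool, never from a script. Its argument "deltas" is text: rows parted by semicolons, each of 4 numbers parted by spaces: the shift along the world's x, y, z normalised to -1 to 1, where 1 is 100 mm, then the turn about the world's z normalised to -1 to 1, where 1 is 180 degrees. A call has 1 to 10 rows; each row shifts and turns the commanded pose from where the row before left it; what a row does not reach is not made up. A row lasts 1/12 s, in which the tool goes at most 41.7 mm and 7.16 degrees, less where a joint would pass 70% of its speed; a pose out of reach is approached as far as the arm can. A call with a number of a shift or a turn outside -1 to 1 is refused whole. A call with a gripper value outside its range is refused whole. "gripper" is the closure, from 0 (fully open) to 1 (shut), set as the call begins (left out, the last holds). The fingers move at their own pace and stop on an object; the grip force is fixed at half the most. Time passes only in rows, so rows that do not move let the fingers close. It gives the time, the measured TCP pose, the force, the opening and the grip force at its end, in the units of the state.
- env.state(): the state, without advancing time (a new reading comes with each control period).
- env.read_camera(name): name is "scene" or "side" or "wrist"; returns (picture, depth): 420x560x3 uint8, red, green, blue; 420x560 float32, mm along the optical axis (not along the pixel's ray), 0 where there is no reading.
- env.camera_params(name): a dict with "mtx" (3x3 intrinsics, pixels), "camera_from_world" (4x4, takes a point from world to camera coordinates); the wrist camera has in their place "mount" (4x4, takes a point from camera to tool coordinates, whose origin is the TCP and whose axes are the flange's). Camera axes: x right, y down, z forward; pixel columns grow to the right and rows downward; lengths in mm; the calibration is good to about 2 mm. A picture is of the moment at which its call begins: read the wrist's pose just before it. camera_params takes no time and is no camera call.
- env.job_done(): hands the job in; it is judged then, once.
The state is a dict: "t": time; "joints": joint angles; "qvel": joint speeds; "tau": joint torques, N m; "eef_pos": TCP position; "tcp_rot": TCP orientation; "ft_force": force on the tool from outside, world axes, zero at the start; "moment": the same for the moment, N m; "opening": opening from 0.0 (shut) to 1.0 (fully open); "grip_force": force on a finger pad.
Only numpy, scipy, OpenCV 4.12 (cv2) and the standard library are available. Lean on these libraries where they do the work, as an engineer would, in place of code of your own. Each camera call takes 0.05 s, during which the arm holds its last target. There are 200 camera calls.

## Working session

There is one attempt and no reset: what is moved stays moved. The work goes in short steps, Python scripts to look and compute and a tool call to move; the robot and the scene stay as the last step left them, time stands still between calls to the robot, and variables do not carry over. Pictures are saved under pics/ and viewed, at most 10 in all, crops included, and the job is handed in when it is done.

Besides the shell and the picture viewer there is one more tool, called after "Call:" as name(argument=value, ...) on one line, values as JSON. drive_tool: Moves the arm, as the interface text tells. Its arguments: {"type":"object","properties":{"deltas":{"type":"string"},"gripper":{"type":"number"}},"required":["deltas"]}

```bash
mkdir -p pics
python3 - <<'E'
from cell import env
import numpy as np,cv2
for n in("scene","side"):
    im,d=env.read_camera(n); p=env.camera_params(n)
    cv2.imwrite(f"pics/{n}0.png",im[:,:,::-1]); np.savez(f"{n}0.npz",im=im,d=d,K=p["mtx"],T=p["camera_from_world"])
    print(n,np.linalg.inv(p["camera_from_world"]).round(2).tolist())
print(env.state())
E
```

```text
scene [[0.31, 0.52, -0.8, 1210.56], [0.95, -0.15, 0.27, -198.91], [0.02, -0.84, -0.54, 523.81], [0.0, 0.0, 0.0, 1.0]]
side [[0.9, -0.27, 0.35, 322.77], [-0.44, -0.51, 0.74, -542.61], [-0.02, -0.82, -0.58, 504.88], [0.0, 0.0, 0.0, 1.0]]
{'t': 0.1, 'joints': array([-1.28661109e+00,  4.91485722e-01,  1.55937162e+00,  1.30070157e-05,
        1.09167584e+00, -1.05598628e-01]), 'qvel': array([-0.00036522, -0.0007486 , -0.00311364, -0.00043077,  0.00087942,
        0.00016717]), 'tau': array([ 2.35649371e-03, -6.13624620e+01, -2.58607686e+01,  6.93877763e-02,
        4.69964545e-02, -4.80012966e-05]), 'eef_pos': array([ 237.46551211, -577.93191925,  231.13440909]), 'tcp_rot': array([-3.14065857e+00, -1.10607173e-04,  3.89777808e-01]), 'ft_force': array([-0.42620797, -0.14040225,  0.71194054]), 'moment': array([ 0.03454043,  0.00775213, -0.0100046 ]), 'grip_force': 0.0, 'opening': 1.0048082326271375}
```

View pics/scene0.png

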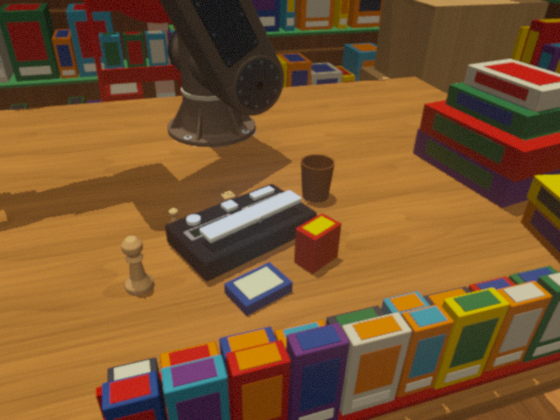

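View pics/side0.png

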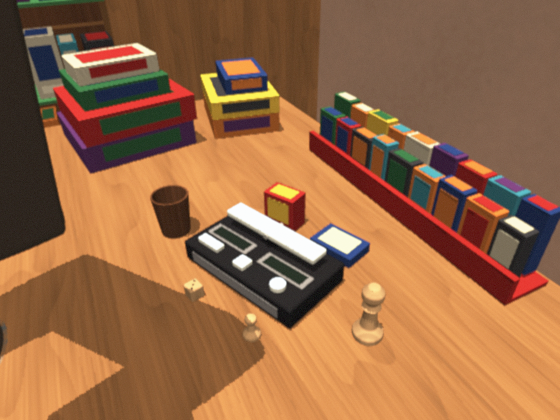

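Side view: bar (211,242), square (242,262), round (277,285), and rocker from (235,212) to (318,255). The marker (370,315) is at the round-key end, so the -y end of the rocker gets pushed. Next I measure the white parts.

Run:
```python
import numpy as np,cv2
from scipy.optimize import least_squares
obs=[]
for n,seeds in(("side",dict(bar=(211,242),sq=(242,262),rd=(277,285),rock=(276,233))),("scene",dict(bar=(262,193),sq=(230,206),rd=(193,219),rock=(252,216)))):
    z=np.load(n+"0.npz");im=z["im"].astype(int);d=z["d"];K=z["K"];W=np.linalg.inv(z["T"])
    m=((im.min(2)>150)&(im.max(2)-im.min(2)<50)).astype(np.uint8)
    v,u=np.mgrid[:420,:560]
    P=np.stack([(u-K[0,2])/K[0,0]*d,(v-K[1,2])/K[1,1]*d,d,np.ones_like(d)],-1)@W.T
    nl,lab,st,_=cv2.connectedComponentsWithStats(m,connectivity=4)
    for k,(a,b) in seeds.items():
        l=lab[b,a]; s=(lab==l)&(d>0)
        if l==0: print(n,k,"none",im[b,a]);continue
        Q=P[s][:,:3]; zt=np.percentile(Q[:,2],80); Q=Q[abs(Q[:,2]-zt)<4]
        r=cv2.minAreaRect(Q[:,:2].astype(np.float32))
        print(n,k,len(Q),st[l,:4],"z",zt.round(1),"mean",Q.mean(0).round(1),"rect",np.round(r[0],1),np.round(r[1],1),round(r[2],1))
        obs.append((k,r[0],zt))
L=dict(bar=(-44,78),sq=(-44,0),rd=(-44,-78),rock=(32,0))
f=lambda p:np.concatenate([[p[0]+np.cos(p[2])*L[k][0]-np.sin(p[2])*L[k][1]-c[0],p[1]+np.sin(p[2])*L[k][0]+np.cos(p[2])*L[k][1]-c[1]] for k,c,_ in obs])
best=min((least_squares(f,[500,-200,a]) for a in np.arange(-3,3,1)),key=lambda s:s.cost)
p=best.x;print(p,best.fun.round(1))
c,s=np.cos(p[2]),np.sin(p[2])
for k,q in dict(L,rr=(32,-80),rl=(32,80)).items(): print(k,(p[0]+c*q[0]-s*q[1]).round(1),(p[1]+s*q[0]+c*q[1]).round(1))
```

```text
side bar 210 [198 233  26  18] z 54.5 mean [458.5  14.5  53.7] rect [459.   16.4] [19.1 49.9] 20.4
side sq 158 [232 254  20  15] z 54.5 mean [487.  -57.4  53.8] rect [487.2 -56.3] [23.9 23.6] 23.3
side rd 172 [269 276  18  16] z 54.3 mean [ 515.6 -129.6   53.6] rect [ 515.6 -128.6] [24.3 24.6] 56.8
side rock 1549 [227 203  99  59] z 76.8 mean [558.4 -33.3  75.7] rect [559.1 -27.8] [ 42.9 199. ] 20.8
scene bar 128 [250 186  24  12] z 57.0 mean [461.7  14.5  56.1] rect [460.  16.] [18.8 50.6] 23.2
scene sq 92 [222 200  15   9] z 56.9 mean [490.1 -57.2  56. ] rect [488.8 -57.4] [24.5 22.8] 22.6
scene rd 91 [186 214  14   9] z 56.8 mean [ 518.8 -129.6   56.2] rect [ 517.8 -129.2] [23.5 23.6] 40.0
scene rock 1289 [200 190 101  49] z 79.2 mean [562.2 -32.2  78. ] rect [558.5 -29.1] [ 39.9 199. ] 21.2
[ 5.29005329e+02 -4.03350032e+01  3.75991026e-01] [ 0.4 -0.3  0.9 -0.2  1.1 -0.4 -0.4 -0.8 -0.6  0.  -0.7  0.9 -1.1  0.1
  0.3  0.5]
bar 459.4 16.1
sq 488.1 -56.5
rd 516.7 -129.0
rock 558.8 -28.6
rr 588.1 -103.0
rl 529.4 45.8
```

Eight observations fit to within 1.1 mm, and sizes and heights match. The yaw (0.376) already matches the tool's 0.39. I'll close the gripper and go above the bar (459.4, 16.1).

Call:
drive_tool(deltas="0.11 0.3 0 0;0.11 0.3 0 0;0.11 0.3 0 0;0.11 0.3 0 0;0.11 0.3 0 0;0.11 0.3 0 0;0.11 0.3 0 0;0.11 0.3 0 0;0.11 0.3 0 0;0.11 0.3 0 0", gripper=1)

```text
t: 0.93
eef_pos: [347.6, -276.6, 231.6]
tcp_rot: [-3.141, 0.0, 0.39]
ft_force: [-0.7, -1.0, -0.2]
opening: 0.355
grip_force: 0.0
```

Call:
drive_tool(deltas="0.11 0.3 0 0;0.11 0.3 0 0;0.11 0.3 0 0;0.11 0.3 0 0;0.11 0.3 0 0;0.11 0.3 0 0;0.11 0.3 0 0;0.11 0.3 0 0;0.12 0.3 0 0;0.11 0.24 0 0")

```text
t: 1.77
eef_pos: [458.7, 18.0, 231.6]
tcp_rot: [-3.141, 0.0, 0.39]
ft_force: [1.4, -0.2, 0.7]
opening: 0.003
grip_force: 0.0
```

Call:
drive_tool(deltas="0 0 -0.3 0;0 0 -0.3 0;0 0 -0.3 0;0 0 -0.2 0;0 0 0 0;0 0 0 0")

```text
t: 2.27
eef_pos: [458.3, 15.9, 121.3]
tcp_rot: [-3.141, 0.002, 0.39]
ft_force: [0.2, -0.3, -0.5]
opening: 0.004
grip_force: 0.0
```

Call:
drive_tool(deltas="0.01 0 -0.2 0;0 0 -0.2 0;0 0 -0.05 0;0 0 -0.02 0;0 0 -0.02 0;0 0 -0.02 0;0 0 0 0")

```text
t: 2.85
eef_pos: [459.9, 15.8, 71.3]
tcp_rot: [3.141, -0.001, 0.39]
ft_force: [0.9, 0.4, -0.3]
opening: 0.007
grip_force: 0.0
```

Call:
drive_tool(deltas="0 0 -0.02 0;0 0 -0.02 0;0 0 0 0")

```text
t: 3.1
eef_pos: [459.9, 15.8, 66.8]
tcp_rot: [3.141, -0.001, 0.39]
ft_force: [0.7, 0.0, 1.3]
opening: 0.003
grip_force: 0.4
```

Call:
drive_tool(deltas="0 0 -0.01 0;0 0 -0.01 0;0 0 0 0;0 0 0 0")

```text
t: 3.43
eef_pos: [459.8, 15.9, 65.1]
tcp_rot: [3.141, -0.001, 0.39]
ft_force: [-0.5, 0.4, 11.6]
opening: 0.006
grip_force: 5.5
```

Call:
drive_tool(deltas="0 0 -0.01 0;0 0 0 0;0 0 0 0")

```text
t: 3.68
eef_pos: [459.9, 15.9, 65.0]
tcp_rot: [3.141, -0.001, 0.39]
ft_force: [-3.4, -0.3, 26.0]
opening: 0.008
grip_force: 13.4
```

Bar is at its stop (tip at 48 mm, force rises steeply). Next, the square.

Call:
drive_tool(deltas="0 0 0.03 0;0 0 0.1 0;0 0 0.15 0;0.1 -0.24 0 0;0.1 -0.24 0 0;0.08 -0.24 0 0;0 0 0 0;0 0 0 0")

```text
t: 4.35
eef_pos: [487.3, -56.8, 91.3]
tcp_rot: [-3.141, 0.001, 0.388]
ft_force: [-0.2, 1.1, -0.2]
opening: 0.009
grip_force: 0.0
```

Call:
drive_tool(deltas="0 0 -0.15 0;0 0 -0.04 0;0 0 -0.02 0;0 0 -0.02 0;0 0 -0.02 0;0 0 -0.01 0;0 0 0 0;0 0 0 0")

```text
t: 5.02
eef_pos: [487.2, -55.6, 66.2]
tcp_rot: [-3.141, 0.0, 0.39]
ft_force: [-3.5, 4.2, 8.9]
opening: 0.004
grip_force: 4.1
```

Call:
drive_tool(deltas="0 0 -0.01 0;0 0 0 0;0 0 0 0")

```text
t: 5.27
eef_pos: [487.3, -55.6, 66.0]
tcp_rot: [3.142, -0.0, 0.39]
ft_force: [-6.5, 4.5, 20.2]
opening: 0.009
grip_force: 10.5
```

Square is fully down (66.0, 20 N). I'll release it, go over the rocker's -y point, and check.

Call:
drive_tool(deltas="0 0 0.03 0;0 0 0.1 0;0 0 0.2 0;0 0 0.2 0;0.25 -0.12 0 0;0.25 -0.12 0 0;0.25 -0.12 0 0;0.26 -0.11 0 0;0 0 0 0;0 0 0 0")

```text
t: 6.1
eef_pos: [589.1, -103.5, 117.8]
tcp_rot: [3.141, -0.0, 0.389]
ft_force: [0.8, 0.4, -0.8]
opening: 0.003
grip_force: 0.0
```

Run:
```python
from cell import env
import numpy as np,cv2
im,d=env.read_camera("side");cv2.imwrite("pics/side1.png",cv2.resize(im[180:360,150:420,::-1],None,fx=2.8,fy=2.8))
z=np.load("side0.npz");K=z["K"];W=np.linalg.inv(z["T"])
im=im.astype(int);m=((im.min(2)>150)&(im.max(2)-im.min(2)<50)).astype(np.uint8)
v,u=np.mgrid[:420,:560]
P=np.stack([(u-K[0,2])/K[0,0]*d,(v-K[1,2])/K[1,1]*d,d,np.ones_like(d)],-1)@W.T
nl,lab,st,_=cv2.connectedComponentsWithStats(m,connectivity=4)
for a,b in((211,243),(242,262),(277,285),(260,226)):
    l=lab[b,a];Q=P[(lab==l)][:,:3];zt=np.percentile(Q[:,2],80);Q=Q[abs(Q[:,2]-zt)<4]
    print(l,len(Q),zt.round(1),[np.round(x,1) for x in cv2.minAreaRect(Q[:,:2].astype(np.float32))])
```

```text
48 187 48.7 [array([459.2,  18.2]), array([19.2, 52.6]), np.float64(22.3)]
50 152 54.6 [array([488. , -55.8]), array([24.8, 23.9]), np.float64(19.5)]
51 178 54.0 [array([ 515.3, -128.9]), array([25. , 24.4]), np.float64(63.0)]
45 1490 77.0 [array([558.4, -28.4]), array([ 37.1, 199.3]), np.float64(21.4)]
```

View pics/side1.png

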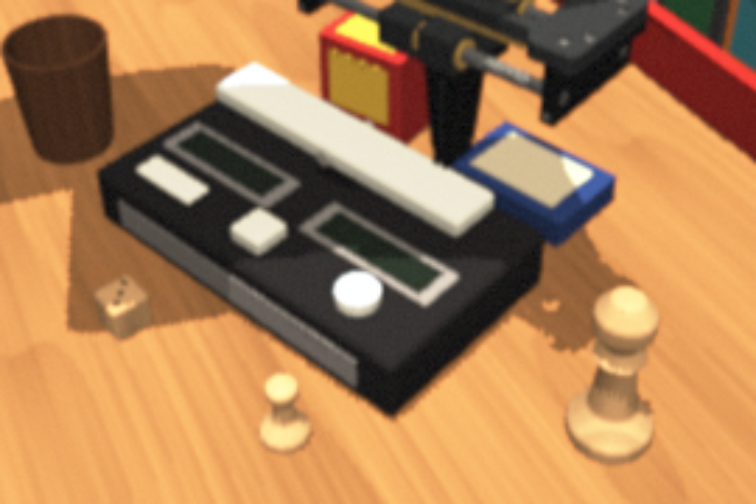

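The crop shows the bar down (170,180; 6 mm lower), the square sprung back up (258,230), and the clock unmoved. The closed tip hovers over the rocker's marker-side end. Now I press it.

Call:
drive_tool(deltas="0 0 -0.18 0;0 0 -0.05 0;0 0 -0.03 0;0 0 -0.03 0;0 0 -0.03 0;0 0 -0.02 0;0 0 0 0;0 0 0 0")

```text
t: 6.82
eef_pos: [588.7, -103.2, 83.8]
tcp_rot: [3.141, -0.0, 0.39]
ft_force: [1.0, -0.1, -0.2]
opening: 0.007
grip_force: 0.0
```

Call:
drive_tool(deltas="0 0 -0.01 0;0 0 -0.01 0;0 0 0 0;0 0 0 0")

```text
t: 7.15
eef_pos: [588.6, -103.2, 81.7]
tcp_rot: [3.141, -0.0, 0.39]
ft_force: [1.1, 0.3, 0.6]
opening: 0.005
grip_force: 0.3
```

Call:
drive_tool(deltas="0 0 -0.01 0;0 0 0 0;0 0 0 0")

```text
t: 7.4
eef_pos: [588.6, -103.1, 80.8]
tcp_rot: [3.141, -0.0, 0.39]
ft_force: [0.6, 0.7, 2.9]
opening: 0.007
grip_force: 1.6
```

Call:
drive_tool(deltas="0 0 -0.01 0;0 0 0 0;0 0 0 0")

```text
t: 7.65
eef_pos: [588.7, -103.1, 80.5]
tcp_rot: [3.141, -0.001, 0.39]
ft_force: [-2.2, 1.9, 11.2]
opening: 0.002
grip_force: 5.3
```

Call:
drive_tool(deltas="0 0 -0.01 0;0 0 0 0;0 0 0 0;0 0 0.04 0;0 0 0.3 0;0 0 0.4 0;0 0 0.4 0;0 0 0.3 0;0 0 0 0;0 0 0 0")

```text
t: 8.48
eef_pos: [588.8, -103.3, 224.0]
tcp_rot: [3.14, -0.002, 0.39]
ft_force: [-0.2, -0.8, -0.5]
opening: 0.006
grip_force: 0.0
```

Run:
```python
from cell import env
import numpy as np,cv2
im,d=env.read_camera("side");cv2.imwrite("pics/side2.png",cv2.resize(im[180:360,150:420,::-1],None,fx=2.8,fy=2.8))
z=np.load("side0.npz");K=z["K"];W=np.linalg.inv(z["T"])
im=im.astype(int);m=((im.min(2)>150)&(im.max(2)-im.min(2)<50)).astype(np.uint8)
v,u=np.mgrid[:420,:560]
P=np.stack([(u-K[0,2])/K[0,0]*d,(v-K[1,2])/K[1,1]*d,d,np.ones_like(d)],-1)@W.T
nl,lab,st,_=cv2.connectedComponentsWithStats(m,connectivity=4)
for a,b in((211,243),(242,262),(277,285)):
    Q=P[lab==lab[b,a]][:,:3];zt=np.percentile(Q[:,2],80);Q=Q[abs(Q[:,2]-zt)<4]
    print(zt.round(1),np.round(cv2.minAreaRect(Q[:,:2].astype(np.float32))[0],1))
Q=P[lab==lab[226,260]][:,:3]; s=(Q[:,:2]-[558.8,-28.6])@[-np.sin(.376),np.cos(.376)]
for y in(-80,0,80): print(y,np.percentile(Q[abs(s-y)<8][:,2],70).round(1))
print(env.state()["eef_pos"],env.state()["t"])
```

```text
48.7 [458.3  17.4]
54.5 [488.1 -56.1]
54.1 [ 515.3 -128.8]
-80 63.2
0 76.4
80 89.3
[ 588.23360977 -103.0939509   222.40286355] 8.5333
```

View pics/side2.png

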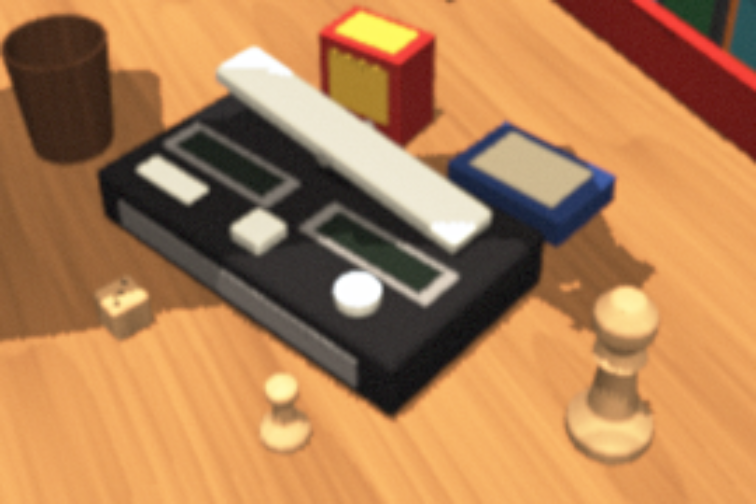

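The marker-side end of the rocker (455,235) is fully down: 63 mm against 89 mm at the other end. The bar is down, the square and round keys are up, nothing has shifted, and the arm is clear.

```bash
python3 -c "
from cell import env
print(env.job_done())"
```

```text
the job is handed in; nothing more can be done
None
```

The job is handed in: the bar key is down, the square key was pressed and sprang back, the rocker's marker-side (-y) end is fully tipped, and the last picture shows nothing else moved and the arm clear.

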